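Chock the row of reagent bottles

TASK

Three reagent bottles are lying loose on the draining board. Roll them together, without picking them up, into a tight row lying parallel to the board's upright stop, the first bottle against the stop, and slide both wooden wedge chocks thin end first snugly in under the open side of the last bottle, one near each end of its cylindrical body and pointing straight at the stop, so that the row cannot roll apart. Leave the test-tube rack as it is.

Things in the scene. Friction and masses are not known exactly. Their poses are not given: they have to be found in the camera images.
- board: White draining board fixed on the bench, 260 (x) x 400 (y) x 12 mm. Origin: centre of its underside at bench level; z up. At its +y end stands an upright stop bar, 240 mm along x, 20 mm thick, rising 45 mm above the board's top; its inner face is the plane y = +170 mm. The -y end is open. Bottles 1, 2, 3 lie along board x in that order from the stop.
- stop_face (a point): Point on the inner face of the stop, mid-width (board x = 0, y = +170 mm), 30 mm above the board's top.
- bottle_1: Amber bottle, black cap, lying on its side, nearest the stop. Cylindrical body 60 mm diameter, 140 mm long; 190 mm over the cap; 0.25 to 0.4 kg. Origin: on its axis, mid-length of the cylindrical body, 30 mm above the board's top; x runs to the cap (board +x); y, z turn as it rolls. Rolls easily when pushed. Origin in the tight row: board y = +140 mm.
- bottle_2: Amber bottle, black cap, lying on its side, in the middle. Cylindrical body 60 mm diameter, 140 mm long; 190 mm over the cap; 0.25 to 0.4 kg. Origin: on its axis, mid-length of the cylindrical body, 30 mm above the board's top; x runs to the cap (board +x); y, z turn as it rolls. Rolls easily when pushed. Origin in the tight row: board y = +80 mm.
- bottle_3: Amber bottle, black cap, lying on its side, farthest from the stop. Cylindrical body 60 mm diameter, 140 mm long; 190 mm over the cap; 0.25 to 0.4 kg. Origin: on its axis, mid-length of the cylindrical body, 30 mm above the board's top; x runs to the cap (board +x); y, z turn as it rolls. Rolls easily when pushed. Origin in the tight row: board y = +20 mm.
- chock_a: Plain wooden wedge chock, one of two alike, 85 (x) x 40 (y) x 40 mm high, 0.15 kg, on the bench off the board's open end. Origin: centre of underside; z up; x to the thin end. Plain block from x = -42.5 to 5.5 mm (grip across the 40 mm width near x = -20), then a 45 degree ramp down to a 3 mm nose at x = 42.5. Snug under a bottle, the nose is 15.5 mm short of below the bottle's axis.
- chock_b: Plain wooden wedge chock, one of two alike, 85 (x) x 40 (y) x 40 mm high, 0.15 kg, on the bench off the board's open end. Origin: centre of underside; z up; x to the thin end. Plain block from x = -42.5 to 5.5 mm (grip across the 40 mm width near x = -20), then a 45 degree ramp down to a 3 mm nose at x = 42.5. Snug under a bottle, the nose is 15.5 mm short of below the bottle's axis.
- chock_a_tip (a point): Foot of the chock's thin end, mid-width, at underside level (chock x = +42.5 mm).
- chock_b_tip (a point): Foot of the chock's thin end, mid-width, at underside level (chock x = +42.5 mm).
- tube_rack: Bystander: white test-tube rack, 220 x 70 x 70 mm, with four glass tubes rising to 126 mm. Origin: centre of underside.
Mind the look-alikes: they are no part of the job. Leave any pink or purple look-alike of the chock_a alone.

How it is judged:
By the outcome, as a careful person would: the job done as asked, in the order asked, and still so for the second after the job is handed in, with the robot touching nothing.
It also fails if it takes over 67 s, if anything falls off the work surface, if the arm or the gripper's body presses on something with over 40 N, if the wrist force passes 120 N, or if a joint passes its speed limit or range.

ROBOT

A 7-joint arm with a two-finger parallel gripper is mounted at the origin on the work surface. World frame = base frame: x ahead of the robot, y to its left, z up, the work surface at z = 0. Lengths are in m, angles in rad, forces in N, time in s.
With the tool pointing down it reaches from about 0.375 to 0.925 m from the base axis. Payload 3.1 kg.
Tool frame: the origin (TCP) lies midway between the tips of the shut fingers; the grasp point (between the pads) lies 19 mm behind it; x points along the fingers, z is the direction in which the jaws open and shut, and the axes are right-handed (so a half turn about x gives the same grasp; the last joint's range is limited). The gripper opens to 85 mm and grips with 20 to 120 N. Pads are 22 mm wide; open, the fingers measure 114 mm over their backs; the gripper's body (76 mm by 85 mm) begins 54 mm behind the grasp point. The pads swing forward as they close: fully open they stand 13 mm farther back than shut.
Start: joints at [-1.295, 0.383, 0.044, 1.598, -0.018, 1.161, -0.05], TCP at [0.237, 0.605, 0.231] pointing down, gripper open.
Joint ranges: [-2.61, 2.61], [-0.41, 2.15], [-1.48, 1.57], [0, 2.5], [-1.57, 4.71], [0.05, 1.97], [-2.85, 2.85]. Speed limits (rad/s): [2.79, 2.79, 3.14, 3.14, 3.14, 3.14, 3.14].

INTERFACE

Orientations are given as a 3x3 rotation matrix whose columns are the frame's x, y, z axes.
In Python, from bench import r gives the robot as it stands.
- The arm moves only by the tool send_rows, never from a script. Its argument "deltas" is a list of rows, each an object of numbers: "tx", "ty", "tz": the shift along the tool's x, y, z in mm; "roll": the turn about the tool's x in degrees. A call has exactly 10 rows; each row is the pose to reach, as a shift and turn from the pose measured when the call began, along the tool's axes at that moment; what a row does not reach only later rows make up. A row lasts 1/12 s, in which the tool goes at most 41.7 mm and 7.16 degrees, less where a joint would pass 70% of its speed; a pose out of reach is approached as far as the arm can. A call with a gripper value outside its range is refused whole. "fingers" is the finger opening in mm, from 0 to 85.4, set as the call begins (left out, the last holds). The fingers move at their own pace and stop on an object; "force" is the grip in N (left out, the last holds). Time passes only in rows, so rows that repeat a pose let the fingers close, or fill a call up. It gives the time, the measured TCP pose, the force and the opening at its end, in the units of the state.
- r.get_state(): the state, without advancing time (a new reading comes with each control period).
- r.read_camera(name): name is "scene" or "top"; returns a dict with "image" (480x640x3 uint8, red, green, blue), "fx", "fy", "cx", "cy" (pixels), "D" ([k1, k2, p1, p2, k3] as OpenCV has them; the pictures are not rectified), "R" (3x3) and "t" (3): a world point X has camera coordinates R X + t. Camera axes: x right, y down, z forward; pixel columns grow to the right and rows downward; lengths in m; the calibration is good to about 2 mm. A picture is of the moment at which its call begins. There is no depth.
- r.close_job(): hands the job in, once; it reports no verdict.
The state is a dict: "time_s": time; "q": joint angles; "qd": joint speeds; "joint_torque": joint torques, N m; "tool_pos": TCP position; "tool_rot": TCP orientation; "contact_force": force on the tool from outside, world axes, zero at the start; "ft_torque": the same for the moment, N m; "gripper_width": opening from 0.0 (shut) to 1.0 (fully open).
Only numpy, scipy, OpenCV 4.12 (cv2) and the standard library are available. Lean on these libraries where they do the work, as an engineer would, in place of code of your own. Each camera call takes 0.05 s, during which the arm holds its last target. There are 200 camera calls.

## Working session

There is one attempt and no reset: what is moved stays moved. The work goes in short steps, Python scripts to look and compute and a tool call to move; the robot and the scene stay as the last step left them, time stands still between calls to the robot, and variables do not carry over. Pictures are saved under pics/ and viewed, about 8 in all and at most 12, crops included, and the job is handed in when it is done.

Besides the shell and the picture viewer there is one more tool, called after "Request:" in YAML: its name, and indented under it one key for each argument. send_rows: Moves the arm, as the interface text tells. Its arguments: {"type":"object","properties":{"deltas":{"type":"array"},"fingers":{"type":"number"},"force":{"type":"number"}},"required":["deltas"]}

```bash
mkdir -p pics; ls
cat > h.py <<'E'
import numpy as np, cv2
from bench import r
def cam(n):
    c=r.read_camera(n); c['K']=np.array([[c['fx'],0,c['cx']],[0,c['fy'],c['cy']],[0,0,1.]]); c['R']=np.array(c['R']);c['t']=np.array(c['t']);c['D']=np.array(c['D'],float); return c
def save(c,f,box=None,s=1):
    im=np.array(c['image'])[:,:,::-1]
    if box: im=im[box[1]:box[3],box[0]:box[2]]
    cv2.imwrite('pics/'+f,cv2.resize(im,None,fx=s,fy=s,interpolation=cv2.INTER_CUBIC))
def ray(c,uv,z):
    p=cv2.undistortPoints(np.array(uv,float).reshape(-1,1,2),c['K'],c['D']).reshape(-1,2)
    d=np.c_[p,np.ones(len(p))]@c['R']; o=-c['R'].T@c['t']
    return o+d*((z-o[2])/d[:,2])[:,None]
def proj(c,X):
    return cv2.projectPoints(np.array(X,float).reshape(-1,1,3),cv2.Rodrigues(c['R'])[0],c['t'],c['K'],c['D'])[0].reshape(-1,2)
E
python3 - <<'E'
from h import *
for n in('scene','top'):
    c=cam(n); save(c,n+'0.png'); print(n,-c['R'].T@c['t'],c['R'][2],c['fx'],c['D'])
s=r.get_state();print(s)
E
```

```text
pics
scene [1.28881065 0.98893076 1.12715765] [-0.4376455  -0.59766812 -0.67175832] 543.5566198972333 [-0.14236712  0.          0.          0.          0.        ]
top [0.40975735 0.02881265 1.26639116] [ 0.1417216  -0.01479723 -0.98979595] 519.2518893270844 [-0.11012592  0.          0.          0.          0.        ]
{'time_s': 0.1, 'q': array([-1.29480981,  0.38377325,  0.04381348,  1.59943057, -0.01788323,
        1.1611801 , -0.04990825]), 'qd': array([-1.06671385e-03, -1.00437561e-03,  4.54210918e-04, -3.63049189e-03,
        7.48276765e-04,  1.23664961e-03, -7.56059196e-05]), 'joint_torque': array([ 2.71118617e-03, -4.34727609e+01,  1.02915779e+00, -2.50455827e+01,
        1.08264058e-02,  5.47028889e-03,  4.27284021e-06]), 'tool_pos': array([0.23702279, 0.60432438, 0.22999316]), 'tool_rot': array([[-7.50360899e-04, -9.30987803e-01,  3.65049514e-01],
       [-2.27894129e-03,  3.65050261e-01,  9.30985023e-01],
       [-9.99997122e-01, -1.33351650e-04, -2.39558598e-03]]), 'contact_force': array([ 1.06312884,  0.05111424, -0.57595727]), 'ft_torque': array([ 0.01211731, -0.00340132,  0.01040641]), 'gripper_width': 1.0048104101026885}
```

View pics/top0.png

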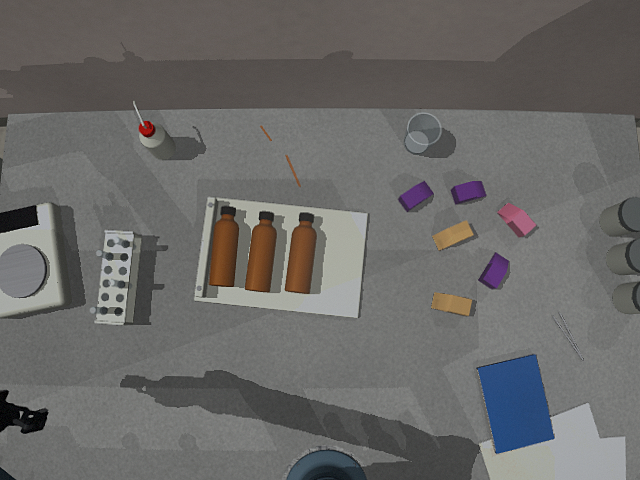

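View pics/scene0.png

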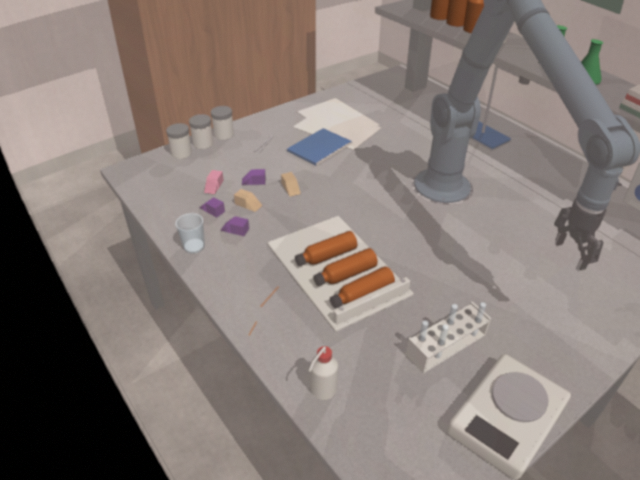

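The top view shows the board with its stop at left (x≈205) and the bottles at (224,250), (262,252) and (301,253). There are two wooden (tan) chock candidates at (455,235) and (453,303). The purple ones at (416,196), (468,191), (494,271) and the pink one at (517,220) are the look-alikes to leave alone. Next I'll enlarge a crop to confirm and take measurements.

```bash
cat > m.py <<'E'
from h import *
def masks(c):
    h=cv2.cvtColor(np.array(c['image']),cv2.COLOR_RGB2HSV)
    am=cv2.inRange(h,(5,170,60),(16,255,200)); tan=cv2.inRange(h,(12,70,120),(24,170,255)); wh=cv2.inRange(h,(15,0,170),(60,60,255))
    return am,tan,wh
def cnt(m,a):
    return [k for k in cv2.findContours(m,cv2.RETR_EXTERNAL,cv2.CHAIN_APPROX_NONE)[0] if cv2.contourArea(k)>a]
E
python3 - <<'E'
from m import *
c=cam('top'); am,tan,wh=masks(c)
np.set_printoptions(precision=4,suppress=True)
save(c,'crop1.png',(390,170,550,325),5/1.05)
for k in cnt(am,600):
    b=cv2.minAreaRect(k); P=ray(c,cv2.boxPoints(b),.042); print('bottle',b[0],P.mean(0),np.linalg.norm(P-np.roll(P,1,0),axis=1), P.tolist())
for k in cnt(tan,150):
    b=cv2.minAreaRect(k); P=ray(c,cv2.boxPoints(b),.02); print('tan',b,P)
for k in cnt(wh,3000):
    a=cv2.approxPolyDP(k,6,True).reshape(-1,2); print('white',cv2.contourArea(k),a.tolist(),ray(c,a,.012))
E
```

```text
bottle (257.6585388183594, 257.57318115234375) [0.5556 0.1594 0.042 ] [0.0451 0.1554 0.0459 0.1552] [[0.48085219126141565, 0.18956517817977017, 0.04200000000000004], [0.635508796640272, 0.17451972277538552, 0.04200000000000004], [0.6301890679080638, 0.1289205086338694, 0.04200000000000004], [0.4757773850960811, 0.14471525895526283, 0.04200000000000004]]
bottle (221.7828369140625, 252.36709594726562) [0.5683 0.2453 0.042 ] [0.0471 0.156  0.0479 0.1558] [[0.4925832561548886, 0.2737442372991686, 0.04200000000000004], [0.6483258771577196, 0.2640544117768606, 0.04200000000000004], [0.643958708836952, 0.21636678237993906, 0.04200000000000004], [0.48852627313202934, 0.22685152092795327, 0.04200000000000004]]
tan ((451.11541748046875, 303.4230651855469), (38.43876266479492, 17.65045166015625), 11.309932708740234) [[ 0.4328 -0.2542  0.02  ]
 [ 0.4744 -0.264   0.02  ]
 [ 0.4552 -0.3563  0.02  ]
 [ 0.4136 -0.3461  0.02  ]]
tan ((297.6600036621094, 260.3800048828125), (9.050966262817383, 60.81118392944336), 8.130102157592773) [[0.4794 0.0861 0.02  ]
 [0.6257 0.0655 0.02  ]
 [0.6224 0.0437 0.02  
[... 259 characters left out ...]
95, 299], [293, 310], [309, 295], [283, 290], [298, 213], [323, 217], [321, 290], [360, 278], [362, 235], [349, 212], [218, 199], [245, 209], [251, 232], [259, 210], [285, 216], [281, 291], [219, 287], [217, 298]] [[ 0.4582  0.3134  0.012 ]
 [ 0.4314  0.0765  0.012 ]
 [ 0.4672  0.038   0.012 ]
 [ 0.4795  0.1007  0.012 ]
 [ 0.6686  0.0645  0.012 ]
 [ 0.6584  0.003   0.012 ]
 [ 0.4792  0.009   0.012 ]
 [ 0.5077 -0.0857  0.012 ]
 [ 0.6132 -0.0923  0.012 ]
 [ 0.6708 -0.0612  0.012 ]
 [ 0.7049  0.2629  0.012 ]
 [ 0.6792  0.1954  0.012 ]
 [ 0.6216  0.1797  0.012 ]
 [ 0.6765  0.1607  0.012 ]
 [ 0.6612  0.0965  0.012 ]
 [ 0.4771  0.1055  0.012 ]
 [ 0.4871  0.2556  0.012 ]
 [ 0.4606  0.26    0.012 ]]
```

View pics/crop1.png

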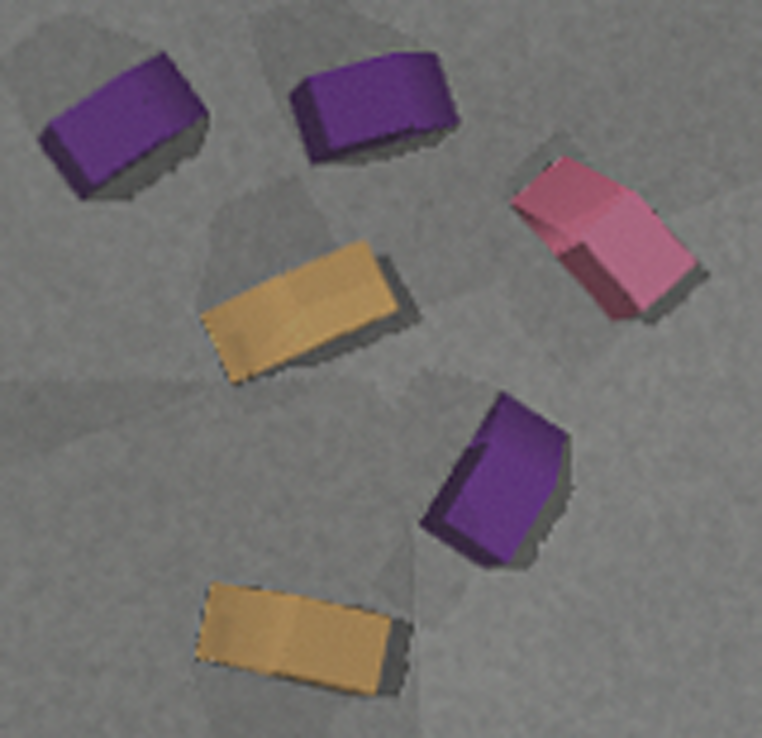

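The crop confirms the two tan wooden wedges: one at image (452,235), one at (451,303). Both have their thin ends to the left, towards the board. Purple and pink are the decoys. Next I'll fit the board frame, bottles and chocks.

```bash
cat > g.py <<'E'
from m import *
def amberhull(c):
    h=cv2.cvtColor(np.array(c['image']),cv2.COLOR_RGB2HSV)
    return cnt(cv2.morphologyEx(cv2.inRange(h,(3,120,40),(20,255,255)),cv2.MORPH_OPEN,np.ones((3,3))),800)
E
python3 - <<'E'
from g import *
np.set_printoptions(precision=4,suppress=True)
c=cam('top'); im=np.array(c['image']); g=im.min(2)
print('row260',g[260,350:376],'col335',g[195:220,335],g[305:322,335],'col 345', im[260,362],im[260,372],'stop',im[225:228,196:216].min(2))
# edges by strongest gradient near the hand-read lines
gb=cv2.GaussianBlur(im.max(2).astype(float),(0,0),1); gx=cv2.Sobel(gb,6,1,0);gy=cv2.Sobel(gb,6,0,1)
def sub(v):
    i=int(np.argmax(v)); 
    if 0<i<len(v)-1: return i+.5*(v[i-1]-v[i+1])/(v[i-1]-2*v[i]+v[i+1])
    return i
E_={}
E_['open']=[(358+sub(np.abs(gx[y,358:374])),y) for y in range(222,310,4)] if 0 else [(x0-6+sub(-gx[y,x0-6:x0+7]),y) for y in range(222,310,3) for x0 in [round(368-(y-213)*10/105)]]
E_['near']=[(x,y0-6+sub(-gy[y0-6:y0+7,x])) for x in range(235,350,4) for y0 in [round(299+(x-195)*18/163)]]
E_['far']=[(x,y0-6+sub(gy[y0-6:y0+7,x])) for x in range(325,362,3) for y0 in [round(198+(x-210)*15/158)]]
L={}
for k,p in E_.items():
    W=ray(c,p,.012)[:,:2].astype(np.float32); 
    vx,vy,x0,y0=cv2.fitLine(W,cv2.DIST_HUBER,0,.01,.01).ravel(); n=np.array([-vy,vx]); L[k]=(np.array([x0,y0]),np.array([vx,vy]))
    print(k,np.degrees(np.arctan2(vy,vx)),(x0,y0),np.abs((W-[x0,y0])@n).round(4).tolist())
for k in amberhull(c):
    b=cv2.minAreaRect(k); p=cv2.boxPoints(b); P=ray(c,p,.05); print('bottle',P.mean(0),np.linalg.norm(P-np.roll(P,1,0),axis=1),P[:,:2].ravel())
s=5/1.05
for nm,t,e in(('far',[(202,317),(233,383)],[(365,241),(398,308)]),('near',[(209,583),(196,660)],[(391,618),(377,695)])):
    T=ray(c,np.array(t)/s+[390,170],.002).mean(0); Q=ray(c,np.array(e)/s+[390,170],.04).mean(0)
    d=(T-Q)[:2]; print(nm,'tip',T,'back',Q,'len',np.linalg.norm(d),'yaw',np.degrees(np.arctan2(d[1],d[0])), 'grip',T[:2]-d/np.linalg.norm(d)*.0625)
E
```

```text
row260 [161 162 162 162 162 160 161 163 159 161 160 164 163  87  68  79 116 111
 114 110 112 112 109 106 107 107] col335 [105 107 106 106 107 106 108 111 106 106 107 110 106 103  97 150 163 159
 160 159 159 159 160 159 162] [169 169 169 170 170 168 170 168 170 173 152 111 104 108 108 117 116] col 345 [167 170 163] [112 111 109] stop [[104  99 102 103 104 103 100 122 158 166 163 163 160 161 158 108  59  60
   48  31]
 [102 102 104 102 102 101  99 132 165 164 160 161 160 163 152  96  55  60
   46  28]
 [103 102 101 104 102 102  96 137 167 163 160 160 160 166 147  90  54  57
   37  27]]
open -6.2643294 (np.float32(0.53852206), np.float32(-0.09122601)) [0.00019999999494757503, 0.00019999999494757503, 9.999999747378752e-05, 9.999999747378752e-05, 0.0, 0.0003000000142492354, 0.00019999999494757503, 0.00039999998989515007, 9.999999747378752e-05, 0.0, 9.999999747378752e-05, 9.999999747378752e-05, 0.0, 9.999999747378752e-05, 9.999999747378752e-05, 0.0, 0.0, 0.00019999999494757503, 0.00019999999494757503, 9.999999747378752e-05, 0.00019999999494757503, 0.0003000000142492354, 9.999999747378752e-
[... 980 characters left out ...]
99999747378752e-05, 0.0, 0.0003000000142492354, 0.00019999999494757503, 0.0]
bottle [0.5574 0.0575 0.05  ] [0.0546 0.1712 0.0556 0.1711] [0.4763 0.0958 0.646  0.0738 0.6384 0.0187 0.4689 0.0418]
bottle [0.5615 0.1515 0.05  ] [0.0573 0.1716 0.0584 0.1714] [0.4798 0.1892 0.6504 0.1711 0.6431 0.1132 0.4728 0.1323]
bottle [0.5735 0.2384 0.05  ] [0.0586 0.1724 0.0598 0.172 ] [0.4902 0.2733 0.6622 0.2625 0.6567 0.203  0.4851 0.2149]
far tip [ 0.593  -0.2765  0.002 ] back [ 0.6261 -0.3539  0.04  ] len 0.08419347499789465 yaw 113.18021460137201 grip [ 0.6176 -0.334 ]
near tip [ 0.4521 -0.2638  0.002 ] back [ 0.4324 -0.3467  0.04  ] len 0.08515737626341341 yaw 76.57531588839868 grip [ 0.4376 -0.3246]
```

```bash
cat > d.py <<'E'
import numpy as np,sys
from bench import r
a=np.radians(-6.27); BX=np.array([np.cos(a),np.sin(a),0]);BY=np.array([-np.sin(a),np.cos(a),0]); O=np.array([.5625,.1072,0])
B=lambda x,y,z:O+BX*x+BY*y+np.array([0,0,z])
def d(P,yaw):  # yaw: world angle (deg) of jaw axis
    s=r.get_state(); R=np.array(s['tool_rot']); v=R.T@(np.array(P)-s['tool_pos'])*1000
    cur=np.degrees(np.arctan2(R[1,2],R[0,2])); roll=(cur-yaw+90)%180-90
    print('t',round(s['time_s'],2),'tx,ty,tz',v.round(1),'roll',round(roll,1),'alt',round(roll-180*np.sign(roll),1))
E
python3 -c "
from d import *
P=B(-.015,-.115,.10);print(P);d(P,-6.27); print(r.get_state()['tool_pos'])"
```

```text
[ 0.53503013 -0.00547389  0.1       ]
t 0.2 tx,ty,tz [ 131.2 -500.  -459. ] roll 74.9 alt -105.1
[0.23713469 0.60456244 0.23037444]
```

Request:
send_rows:
  deltas:
    - {"ty": -25,"tz": -23,"roll": 7}
    - {"ty": -52,"tz": -48,"roll": 14}
    - {"ty": -80,"tz": -73,"roll": 21}
    - {"ty": -108,"tz": -99,"roll": 28}
    - {"ty": -136,"tz": -125,"roll": 35}
    - {"ty": -164,"tz": -150,"roll": 42}
    - {"ty": -192,"tz": -176,"roll": 49}
    - {"ty": -220,"tz": -202,"roll": 56}
    - {"ty": -248,"tz": -228,"roll": 63}
    - {"ty": -276,"tz": -253,"roll": 70}
  fingers: 85

```text
invalid input
```

```bash
python3 -c "
from d import *
d(B(-.015,-.115,.10),-6.27); print(r.get_state()['tool_pos'],r.get_state()['q'])"
```

```text
t 0.2 tx,ty,tz [ 131.2 -500.  -459. ] roll 74.9 alt -105.1
[0.23713469 0.60456244 0.23037444] [-1.29482159  0.38353158  0.04388518  1.59894737 -0.0178854   1.16120954
 -0.04989363]
```

Request:
send_rows:
  deltas:
    - {"tx": 0,"ty": -25,"tz": -23,"roll": 7}
    - {"tx": 0,"ty": -52,"tz": -48,"roll": 14}
    - {"tx": 0,"ty": -80,"tz": -73,"roll": 21}
    - {"tx": 0,"ty": -108,"tz": -99,"roll": 28}
    - {"tx": 0,"ty": -136,"tz": -125,"roll": 35}
    - {"tx": 0,"ty": -164,"tz": -150,"roll": 42}
    - {"tx": 0,"ty": -192,"tz": -176,"roll": 49}
    - {"tx": 0,"ty": -220,"tz": -202,"roll": 56}
    - {"tx": 0,"ty": -248,"tz": -228,"roll": 63}
    - {"tx": 0,"ty": -276,"tz": -253,"roll": 70}
  fingers: 85
  force: 30

```text
time_s: 1.03
tool_pos: [0.402, 0.2663, 0.2308]
tool_rot: [[-0.001, 0.031, 1.0], [-0.001, 1.0, -0.031], [-1.0, -0.001, -0.001]]
contact_force: [0.4, -0.2, -0.5]
gripper_width: 0.997
```

```bash
python3 -c "
from d import *
d(B(-.015,-.115,.10),-6.27); print(r.get_state()['tool_pos'],r.get_state()['q'])"
```

```text
t 1.03 tx,ty,tz [ 131.1 -267.4  141.4] roll 4.5 alt -175.5
[0.40199912 0.26625658 0.23082773] [-1.03629235  0.05667947  0.38003574  2.00528218 -0.02310506  1.08508805
 -0.67668223]
```

Request:
send_rows:
  deltas:
    - {"tx": 0,"ty": -27,"tz": 14,"roll": 0.5}
    - {"tx": 0,"ty": -57,"tz": 30,"roll": 1}
    - {"tx": 5,"ty": -88,"tz": 46,"roll": 2}
    - {"tx": 15,"ty": -118,"tz": 62,"roll": 3}
    - {"tx": 30,"ty": -148,"tz": 78,"roll": 4}
    - {"tx": 45,"ty": -178,"tz": 94,"roll": 4.5}
    - {"tx": 60,"ty": -205,"tz": 108,"roll": 4.5}
    - {"tx": 80,"ty": -230,"tz": 122,"roll": 4.5}
    - {"tx": 100,"ty": -252,"tz": 133,"roll": 4.5}
    - {"tx": 120,"ty": -267,"tz": 141,"roll": 4.5}

```text
time_s: 1.87
tool_pos: [0.5357, -0.0083, 0.1105]
tool_rot: [[0.001, 0.112, 0.994], [-0.003, 0.994, -0.112], [-1.0, -0.002, 0.001]]
contact_force: [0.3, -0.2, 1.0]
gripper_width: 1.001
```

```bash
python3 -c "
from d import *
d(B(-.015,-.115,.028),-6.27); print(r.get_state()['tool_pos'],r.get_state()['q'])"
```

```text
t 1.87 tx,ty,tz [82.5  2.9 -1. ] roll -0.2 alt 179.8
[ 0.53565995 -0.00829914  0.11052829] [-0.57267947  0.35890259  0.59532199  1.99724695 -0.2596103   0.85932374
  0.0518368 ]
```

Request:
send_rows:
  deltas:
    - {"tx": 25,"ty": 2,"tz": -1,"roll": 0}
    - {"tx": 50,"ty": 2,"tz": -1,"roll": 0}
    - {"tx": 72,"ty": 2,"tz": -1,"roll": 0}
    - {"tx": 82,"ty": 2,"tz": -1,"roll": 0}
    - {"tx": 82,"ty": 5,"tz": -1,"roll": 0}
    - {"tx": 82,"ty": 10,"tz": -1,"roll": 0}
    - {"tx": 82,"ty": 16,"tz": -1,"roll": 0}
    - {"tx": 82,"ty": 22,"tz": -1,"roll": 0}
    - {"tx": 82,"ty": 27,"tz": -1,"roll": 0}
    - {"tx": 82,"ty": 32,"tz": -1,"roll": 0}

```text
time_s: 2.7
tool_pos: [0.5394, 0.0246, 0.0296]
tool_rot: [[0.003, 0.111, 0.994], [-0.002, 0.994, -0.111], [-1.0, -0.001, 0.003]]
contact_force: [-0.9, -0.2, 0.1]
gripper_width: 0.998
```

Request:
send_rows:
  deltas:
    - {"tx": 0,"ty": 5,"tz": 0,"roll": 0}
    - {"tx": 0,"ty": 10,"tz": 0,"roll": 0}
    - {"tx": 0,"ty": 14,"tz": 0,"roll": 0}
    - {"tx": 0,"ty": 18,"tz": 0,"roll": 0}
    - {"tx": 0,"ty": 22,"tz": 0,"roll": 0}
    - {"tx": 0,"ty": 26,"tz": 0,"roll": 0}
    - {"tx": 0,"ty": 30,"tz": 0,"roll": 0}
    - {"tx": 0,"ty": 34,"tz": 0,"roll": 0}
    - {"tx": 0,"ty": 37,"tz": 0,"roll": 0}
    - {"tx": 0,"ty": 40,"tz": 0,"roll": 0}

```text
time_s: 3.53
tool_pos: [0.5439, 0.0649, 0.0295]
tool_rot: [[0.003, 0.111, 0.994], [-0.002, 0.994, -0.111], [-1.0, -0.001, 0.003]]
contact_force: [-0.4, 0.1, 0.5]
gripper_width: 0.993
```

```bash
python3 -c "
from d import *
from h import *
d(B(-.015,-.021,.028),-6.27); print(r.get_state()['tool_pos'],r.get_state()['contact_force'])
save(cam('top'),'p2.png',(170,170,410,340),3)"
```

```text
t 3.53 tx,ty,tz [ 1.5 23.1 -1.2] roll -0.1 alt 179.9
[0.54392242 0.06485076 0.02953224] [-0.39317121  0.10281341  0.46232519]
```

View pics/p2.png

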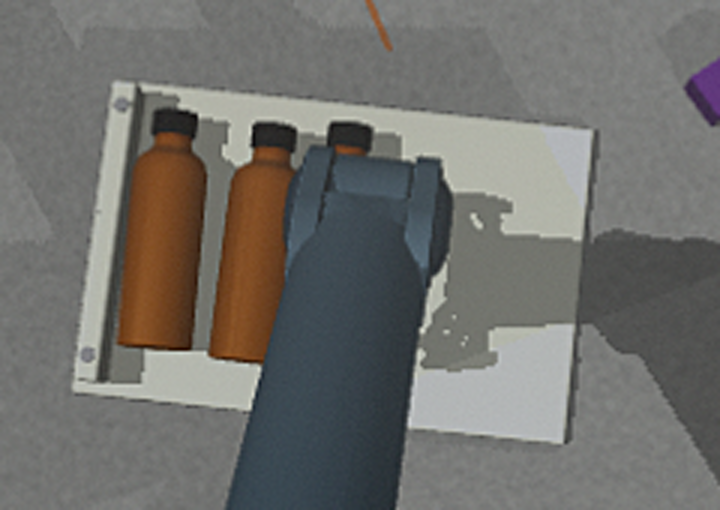

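In the crop, bottle 3 (cap at 350,140) is nearly up to bottle 2, and bottle 1 is still short of the stop. I'll keep pushing, more slowly.

Request:
send_rows:
  deltas:
    - {"tx": 0,"ty": 3,"tz": -1,"roll": 0}
    - {"tx": 0,"ty": 5,"tz": -1,"roll": 0}
    - {"tx": 0,"ty": 7,"tz": -1,"roll": 0}
    - {"tx": 0,"ty": 9,"tz": -1,"roll": 0}
    - {"tx": 0,"ty": 11,"tz": -1,"roll": 0}
    - {"tx": 0,"ty": 13,"tz": -1,"roll": 0}
    - {"tx": 0,"ty": 14,"tz": -1,"roll": 0}
    - {"tx": 0,"ty": 15,"tz": -1,"roll": 0}
    - {"tx": 0,"ty": 16,"tz": -1,"roll": 0}
    - {"tx": 0,"ty": 17,"tz": -1,"roll": 0}

```text
time_s: 4.42
tool_pos: [0.545, 0.0823, 0.0296]
tool_rot: [[0.003, 0.11, 0.994], [-0.002, 0.994, -0.11], [-1.0, -0.001, 0.003]]
contact_force: [0.1, -2.1, 1.1]
gripper_width: 0.994
```

Request:
send_rows:
  deltas:
    - {"tx": 0,"ty": 1,"tz": 0,"roll": 0}
    - {"tx": 0,"ty": 2,"tz": 0,"roll": 0}
    - {"tx": 0,"ty": 3,"tz": 0,"roll": 0}
    - {"tx": 0,"ty": 4,"tz": 0,"roll": 0}
    - {"tx": 0,"ty": 4.5,"tz": 0,"roll": 0}
    - {"tx": 0,"ty": 5,"tz": 0,"roll": 0}
    - {"tx": 0,"ty": 5.5,"tz": 0,"roll": 0}
    - {"tx": 0,"ty": 6,"tz": 0,"roll": 0}
    - {"tx": 0,"ty": 6,"tz": 0,"roll": 0}
    - {"tx": 0,"ty": 6,"tz": 0,"roll": 0}

```text
time_s: 5.25
tool_pos: [0.5454, 0.0876, 0.0295]
tool_rot: [[0.003, 0.111, 0.994], [-0.002, 0.994, -0.111], [-1.0, -0.002, 0.003]]
contact_force: [-0.9, -4.3, 1.5]
gripper_width: 0.994
```

```bash
python3 -c "
from d import *
from h import *
d(B(-.015,-.021,.028),-6.27)
save(cam('scene'),'p3.png',(250,200,430,335),4)"
```

```text
t 5.25 tx,ty,tz [ 1.5  0.3 -0.2] roll -0.1 alt 179.9
```

View pics/p3.png

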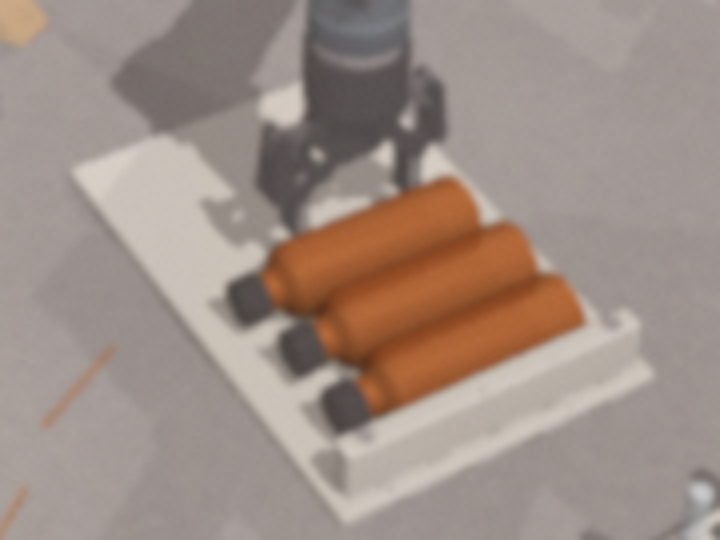

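The scene view shows three bottles packed side by side against the stop, with both fingers behind bottle 3. I'll push a little more to see the force rise.

Request:
send_rows:
  deltas:
    - {"tx": 0,"ty": 0.5,"tz": 0,"roll": 0}
    - {"tx": 0,"ty": 1,"tz": 0,"roll": 0}
    - {"tx": 0,"ty": 1.5,"tz": 0,"roll": 0}
    - {"tx": 0,"ty": 2,"tz": 0,"roll": 0}
    - {"tx": 0,"ty": 2.5,"tz": 0,"roll": 0}
    - {"tx": 0,"ty": 3,"tz": 0,"roll": 0}
    - {"tx": 0,"ty": 3,"tz": 0,"roll": 0}
    - {"tx": 0,"ty": 3,"tz": 0,"roll": 0}
    - {"tx": 0,"ty": 3,"tz": 0,"roll": 0}
    - {"tx": 0,"ty": 3,"tz": 0,"roll": 0}

```text
time_s: 6.13
tool_pos: [0.5455, 0.0878, 0.0295]
tool_rot: [[0.002, 0.112, 0.994], [-0.005, 0.994, -0.112], [-1.0, -0.005, 0.003]]
contact_force: [-1.5, -7.7, 2.7]
gripper_width: 0.998
```

```bash
python3 -c "
from d import *
d(B(-.015,-.021,.028),-6.27)"
```

```text
t 6.13 tx,ty,tz [ 1.5  0.1 -0.2] roll -0.1 alt 179.9
```

The row is hard against the stop: force rose with no travel. Now I'll back off straight and lift.

Request:
send_rows:
  deltas:
    - {"tx": 0,"ty": -1,"tz": 0,"roll": 0}
    - {"tx": 0,"ty": -3,"tz": 0,"roll": 0}
    - {"tx": 0,"ty": -7,"tz": 0,"roll": 0}
    - {"tx": 0,"ty": -14,"tz": 0,"roll": 0}
    - {"tx": 0,"ty": -25,"tz": 0,"roll": 0}
    - {"tx": 0,"ty": -45,"tz": 0,"roll": 0}
    - {"tx": -20,"ty": -75,"tz": 0,"roll": 0}
    - {"tx": -50,"ty": -105,"tz": 0,"roll": 0}
    - {"tx": -80,"ty": -135,"tz": 0,"roll": 0}
    - {"tx": -100,"ty": -170,"tz": 0,"roll": 0}

```text
time_s: 6.97
tool_pos: [0.5269, -0.0812, 0.1324]
tool_rot: [[0.005, 0.11, 0.994], [-0.004, 0.994, -0.11], [-1.0, -0.003, 0.005]]
contact_force: [1.3, 0.1, -0.4]
gripper_width: 0.997
```

```bash
cat > b.py <<'E'
from g import *; from d import *
def rep(c):
    for k in amberhull(c):
        b=cv2.minAreaRect(k); P=ray(c,cv2.boxPoints(b),.048)-O; q=np.c_[P@BX,P@BY]*1000; print('area',cv2.contourArea(k),'corners board mm',q.round(0).tolist())
E
python3 -c "
from b import *
c=cam('top'); rep(c); save(c,'p4.png',(170,170,410,340),3)
d([.4376,-.3246,.10],76.6-90); d([.4376,-.3246,.014],76.6-90)"
```

```text
area 4844.0 corners board mm [[-91.0, 166.0], [89.0, 171.0], [87.0, -9.0], [-92.0, -10.0]]
t 7.02 tx,ty,tz [  38.1 -240.6  -61.8] roll 6.3 alt -173.7
t 7.02 tx,ty,tz [ 124.1 -239.9  -62.9] roll 6.3 alt -173.7
```

View pics/p4.png

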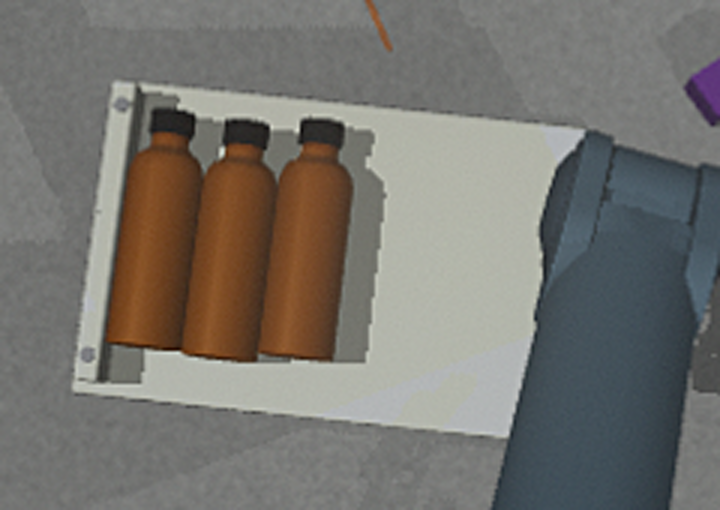

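The row is tight: in board coordinates it spans y = 166 to −10 mm (expected 170 to −10). Now for the near chock.

Request:
send_rows:
  deltas:
    - {"tx": 0,"ty": -25,"tz": -6,"roll": 1}
    - {"tx": 0,"ty": -55,"tz": -14,"roll": 2}
    - {"tx": 0,"ty": -85,"tz": -22,"roll": 3}
    - {"tx": 0,"ty": -115,"tz": -30,"roll": 4}
    - {"tx": 5,"ty": -145,"tz": -38,"roll": 5}
    - {"tx": 10,"ty": -175,"tz": -46,"roll": 6}
    - {"tx": 17,"ty": -205,"tz": -53,"roll": 6.3}
    - {"tx": 25,"ty": -228,"tz": -59,"roll": 6.3}
    - {"tx": 32,"ty": -240,"tz": -62,"roll": 6.3}
    - {"tx": 38,"ty": -240,"tz": -62,"roll": 6.3}
  fingers: 65

```text
time_s: 7.85
tool_pos: [0.4343, -0.3283, 0.0999]
tool_rot: [[0.012, 0.239, 0.971], [-0.013, 0.971, -0.239], [-1.0, -0.01, 0.014]]
contact_force: [0.2, -0.1, 0.2]
gripper_width: 0.759
```

```bash
python3 -c "
from b import *
d([.4376,-.3246,.014],76.6-90)
c=cam('scene'); print(proj(c,[[.4376,-.3246,.04],[.4521,-.2638,0]])); save(c,'p5.png',(195,120,345,240),5)
c=cam('top'); 
for z in(.03,.042,.05):
  P=ray(c,[(269,288.7),(277.3,210),(277,231)],z)-O;print(P@BX,P@BY)
"
```

```text
t 7.85 tx,ty,tz [85.9  5.2  1.1] roll -0.4 alt 179.6
[[287.00682869 174.94140515]
 [293.86547331 194.04137331]]
[-0.08309217  0.10858547  0.05711283] [0.01677078 0.01909848 0.01381235]
[-0.08367622  0.10614107  0.055168  ] [0.01568985 0.01799496 0.01276013]
[-0.08406559  0.10451146  0.05387145] [0.01496923 0.01725928 0.01205865]
```

View pics/p5.png

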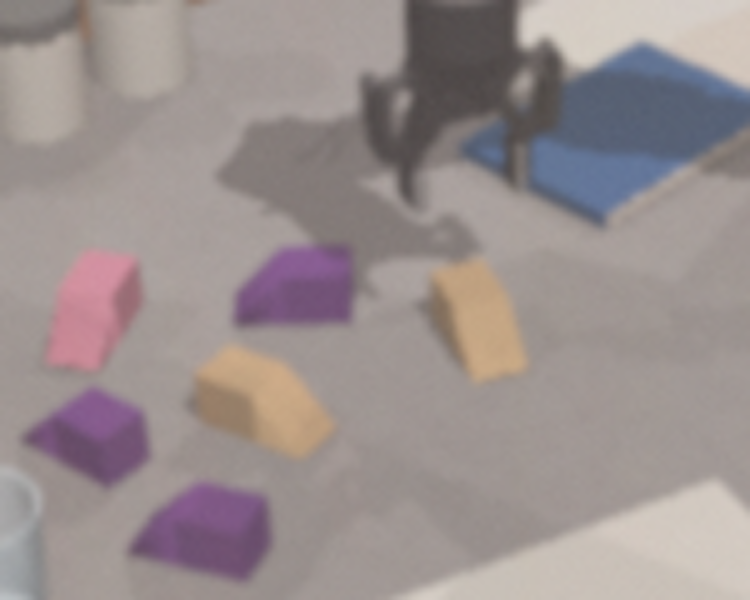

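The gripper hovers just behind the near wooden chock (crop 475,300), and the projected grip point lands on its block. Bottle 3's length checks at 190 mm. Descending and gripping.

Request:
send_rows:
  deltas:
    - {"tx": 10,"ty": 5,"tz": 1,"roll": -0.4}
    - {"tx": 30,"ty": 6,"tz": 1,"roll": -0.4}
    - {"tx": 50,"ty": 6,"tz": 1,"roll": -0.4}
    - {"tx": 68,"ty": 6,"tz": 1,"roll": -0.4}
    - {"tx": 80,"ty": 6,"tz": 1,"roll": -0.4}
    - {"tx": 86,"ty": 6,"tz": 1,"roll": -0.4}
    - {"tx": 86,"ty": 6,"tz": 1,"roll": -0.4}
    - {"tx": 86,"ty": 6,"tz": 1,"roll": -0.4}
    - {"tx": 86,"ty": 6,"tz": 1,"roll": -0.4}
    - {"tx": 86,"ty": 6,"tz": 1,"roll": -0.4}

```text
time_s: 8.78
tool_pos: [0.4403, -0.3191, 0.0139]
tool_rot: [[0.012, 0.226, 0.974], [-0.01, 0.974, -0.226], [-1.0, -0.007, 0.014]]
contact_force: [0.0, -0.4, -0.2]
gripper_width: 0.766
```

Request:
send_rows:
  deltas:
    - {"tx": 0,"ty": 0,"tz": 0,"roll": 0}
    - {"tx": 0,"ty": 0,"tz": 0,"roll": 0}
    - {"tx": 0,"ty": 0,"tz": 0,"roll": 0}
    - {"tx": 0,"ty": 0,"tz": 0,"roll": 0}
    - {"tx": 0,"ty": 0,"tz": 0,"roll": 0}
    - {"tx": 0,"ty": 0,"tz": 0,"roll": 0}
    - {"tx": 0,"ty": 0,"tz": 0,"roll": 0}
    - {"tx": 0,"ty": 0,"tz": 0,"roll": 0}
    - {"tx": 0,"ty": 0,"tz": 0,"roll": 0}
    - {"tx": 0,"ty": 0,"tz": 0,"roll": 0}
  fingers: 20
  force: 40

```text
time_s: 9.62
tool_pos: [0.4411, -0.3198, 0.015]
tool_rot: [[0.014, 0.226, 0.974], [-0.01, 0.974, -0.226], [-1.0, -0.007, 0.016]]
contact_force: [-0.1, 1.0, 5.9]
gripper_width: 0.461
```

```bash
python3 -c "
from b import *
d(B(-.059,-.13,.060),-6.27)
s=r.get_state();print(s['tool_pos'],s['gripper_width']*85.4)
"
```

```text
t 9.62 tx,ty,tz [-47.4 307.  -20.8] roll -6.8 alt 173.2
[ 0.4410678  -0.31977675  0.01500953] 39.32880446077722
```

Request:
send_rows:
  deltas:
    - {"tx": -15,"ty": 0,"tz": 0,"roll": 0}
    - {"tx": -40,"ty": 5,"tz": 0,"roll": 0}
    - {"tx": -50,"ty": 35,"tz": -2,"roll": -1}
    - {"tx": -50,"ty": 70,"tz": -5,"roll": -2}
    - {"tx": -50,"ty": 108,"tz": -7,"roll": -3}
    - {"tx": -50,"ty": 146,"tz": -10,"roll": -4}
    - {"tx": -50,"ty": 184,"tz": -12,"roll": -5}
    - {"tx": -50,"ty": 222,"tz": -15,"roll": -6}
    - {"tx": -48,"ty": 255,"tz": -18,"roll": -6.8}
    - {"tx": -47,"ty": 280,"tz": -20,"roll": -6.8}

```text
time_s: 10.45
tool_pos: [0.4838, -0.038, 0.0593]
tool_rot: [[0.013, 0.106, 0.994], [-0.009, 0.994, -0.105], [-1.0, -0.007, 0.014]]
contact_force: [-0.7, -1.1, -1.6]
gripper_width: 0.466
```

```bash
python3 -c "
from b import *
d(B(-.059,-.12,.0275),-6.27)
s=r.get_state();print(s['tool_pos'],s['contact_force'],s['gripper_width']*85.4)
"
```

```text
t 10.45 tx,ty,tz [31.6 33.2  3. ] roll 0.2 alt -179.8
[ 0.48384759 -0.03804831  0.05928013] [-0.65799434 -1.1216356  -1.56396235] 39.824650442335496
```

Request:
send_rows:
  deltas:
    - {"tx": 3,"ty": 10,"tz": 1,"roll": 0.2}
    - {"tx": 8,"ty": 22,"tz": 3,"roll": 0.2}
    - {"tx": 15,"ty": 31,"tz": 3,"roll": 0.2}
    - {"tx": 21,"ty": 33,"tz": 3,"roll": 0.2}
    - {"tx": 25,"ty": 33,"tz": 3,"roll": 0.2}
    - {"tx": 28,"ty": 33,"tz": 3,"roll": 0.2}
    - {"tx": 30,"ty": 33,"tz": 3,"roll": 0.2}
    - {"tx": 31,"ty": 33,"tz": 3,"roll": 0.2}
    - {"tx": 31.5,"ty": 33,"tz": 3,"roll": 0.2}
    - {"tx": 32,"ty": 33,"tz": 3,"roll": 0.2}

```text
time_s: 11.28
tool_pos: [0.4909, -0.0065, 0.0272]
tool_rot: [[0.013, 0.11, 0.994], [-0.009, 0.994, -0.11], [-1.0, -0.007, 0.014]]
contact_force: [0.7, 0.0, -1.0]
gripper_width: 0.46
```

```bash
python3 -c "
from b import *
d(B(-.059,-.052,.0275),-6.27)
s=r.get_state();print(s['tool_pos'],s['contact_force'],s['gripper_width']*85.4)
c=cam('scene'); save(c,'p6.png',(250,190,430,325),4)
"
```

```text
t 11.28 tx,ty,tz [-0.8 68.8 -0.3] roll -0.1 alt 179.9
[ 0.49088095 -0.00650818  0.02721327] [ 0.65774983  0.00682757 -0.96282316] 39.256770147754985
```

View pics/p6.png

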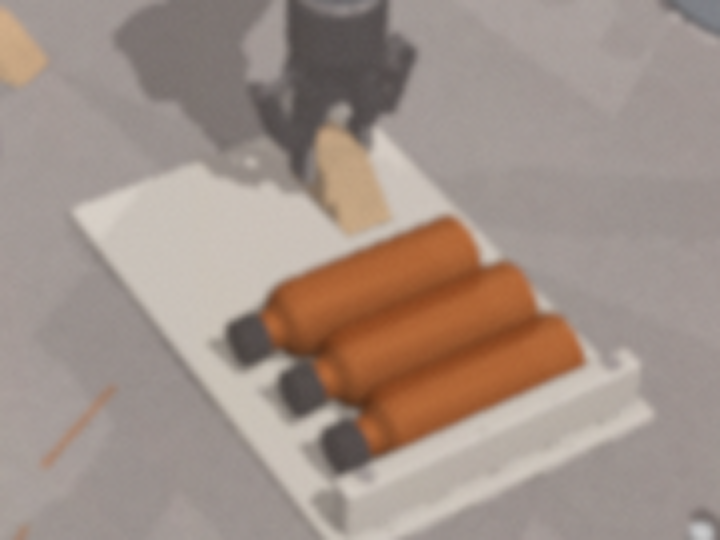

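The near chock hangs just over the board, pointing squarely at bottle 3's base end. I'll settle it down and slide it in.

Request:
send_rows:
  deltas:
    - {"tx": 0.5,"ty": 2,"tz": 0,"roll": 0}
    - {"tx": 1,"ty": 6,"tz": 0,"roll": 0}
    - {"tx": 1,"ty": 14,"tz": 0,"roll": 0}
    - {"tx": 1,"ty": 24,"tz": 0,"roll": 0}
    - {"tx": 1,"ty": 34,"tz": 0,"roll": 0}
    - {"tx": 1,"ty": 43,"tz": 0,"roll": 0}
    - {"tx": 1,"ty": 50,"tz": 0,"roll": 0}
    - {"tx": 1,"ty": 55,"tz": 0,"roll": 0}
    - {"tx": 1,"ty": 58,"tz": 0,"roll": 0}
    - {"tx": 1,"ty": 60,"tz": 0,"roll": 0}

```text
time_s: 12.17
tool_pos: [0.4991, 0.0537, 0.027]
tool_rot: [[0.016, 0.109, 0.994], [-0.009, 0.994, -0.108], [-1.0, -0.007, 0.017]]
contact_force: [-1.2, -5.1, 7.1]
gripper_width: 0.459
```

Request:
send_rows:
  deltas:
    - {"tx": 0.5,"ty": 1,"tz": 0,"roll": 0}
    - {"tx": 0.5,"ty": 2,"tz": 0,"roll": 0}
    - {"tx": 0.5,"ty": 3,"tz": 0,"roll": 0}
    - {"tx": 0.5,"ty": 4,"tz": 0,"roll": 0}
    - {"tx": 0.5,"ty": 4.5,"tz": 0,"roll": 0}
    - {"tx": 0.5,"ty": 5,"tz": 0,"roll": 0}
    - {"tx": 0.5,"ty": 5.5,"tz": 0,"roll": 0}
    - {"tx": 0.5,"ty": 6,"tz": 0,"roll": 0}
    - {"tx": 0.5,"ty": 6,"tz": 0,"roll": 0}
    - {"tx": 0.5,"ty": 6,"tz": 0,"roll": 0}

```text
time_s: 13.0
tool_pos: [0.5004, 0.0592, 0.027]
tool_rot: [[0.017, 0.109, 0.994], [-0.01, 0.994, -0.109], [-1.0, -0.008, 0.018]]
contact_force: [-1.0, -4.1, 5.9]
gripper_width: 0.455
```

```bash
python3 -c "
from b import *
d(B(-.059,-.052,.0275),-6.27)
s=r.get_state();print(s['tool_pos'],s['contact_force'],s['gripper_width']*85.4)
"
```

```text
t 13.0 tx,ty,tz [-0.6  2.5 -2.5] roll 0.0 alt -180.0
[0.50042069 0.05917287 0.02700263] [-0.98603101 -4.12366864  5.9281659 ] 38.87898944258194
```

Request:
send_rows:
  deltas:
    - {"tx": 0,"ty": 0.5,"tz": 0,"roll": 0}
    - {"tx": 0,"ty": 1,"tz": 0,"roll": 0}
    - {"tx": 0,"ty": 1.5,"tz": 0,"roll": 0}
    - {"tx": 0,"ty": 2,"tz": 0,"roll": 0}
    - {"tx": 0,"ty": 2.5,"tz": 0,"roll": 0}
    - {"tx": 0,"ty": 3,"tz": 0,"roll": 0}
    - {"tx": 0,"ty": 3.5,"tz": 0,"roll": 0}
    - {"tx": 0,"ty": 4,"tz": 0,"roll": 0}
    - {"tx": 0,"ty": 4,"tz": 0,"roll": 0}
    - {"tx": 0,"ty": 4,"tz": 0,"roll": 0}

```text
time_s: 13.83
tool_pos: [0.5005, 0.0597, 0.0271]
tool_rot: [[0.016, 0.111, 0.994], [-0.013, 0.994, -0.111], [-1.0, -0.012, 0.018]]
contact_force: [-1.8, -8.6, 6.0]
gripper_width: 0.462
```

```bash
python3 -c "
from b import *
d(B(-.059,-.052,.0275),-6.27)
s=r.get_state();print(s['tool_pos'],s['contact_force'],s['gripper_width']*85.4)
c=cam('scene'); save(c,'p7.png',(290,200,430,305),5)
"
```

```text
t 13.83 tx,ty,tz [-0.5  2.  -2.5] roll -0.1 alt 179.9
[0.50045911 0.05972967 0.02706825] [-1.83779326 -8.63942616  5.97980067] 39.44921035136207
```

View pics/p7.png

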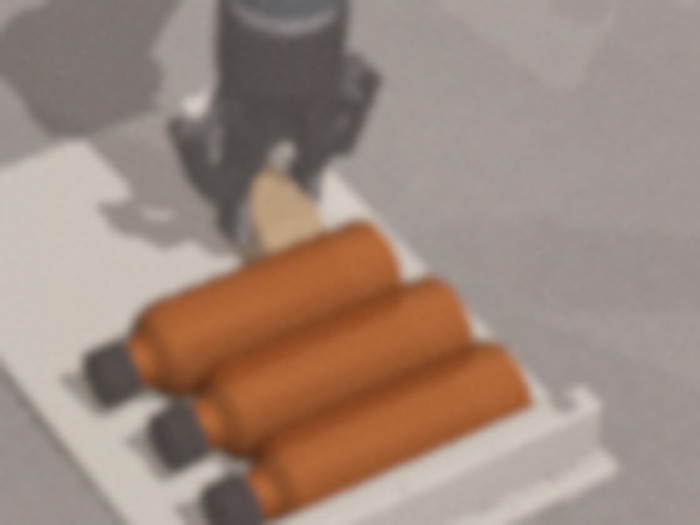

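The chock now jams against bottle 3: y-force rose to 8.6 N over 0.5 mm of travel, and the row is still tight. Releasing.

Request:
send_rows:
  deltas:
    - {"tx": 0,"ty": 0,"tz": 0,"roll": 0}
    - {"tx": 0,"ty": 0,"tz": 0,"roll": 0}
    - {"tx": 0,"ty": 0,"tz": 0,"roll": 0}
    - {"tx": 0,"ty": 0,"tz": 0,"roll": 0}
    - {"tx": 0,"ty": 0,"tz": 0,"roll": 0}
    - {"tx": -3,"ty": 0,"tz": 0,"roll": 0}
    - {"tx": -15,"ty": 0,"tz": 0,"roll": 0}
    - {"tx": -40,"ty": 0,"tz": 0,"roll": 0}
    - {"tx": -75,"ty": -10,"tz": 0,"roll": 0}
    - {"tx": -100,"ty": -40,"tz": 0,"roll": 0}
  fingers: 58

```text
time_s: 14.72
tool_pos: [0.4962, 0.0259, 0.1302]
tool_rot: [[0.019, 0.103, 0.995], [-0.011, 0.995, -0.102], [-1.0, -0.009, 0.02]]
contact_force: [1.7, -0.2, 0.4]
gripper_width: 0.681
```

```bash
python3 -c "
from b import *
d([.6176,-.334,.12],113.2-90);d([.6176,-.334,.014],113.2-90)
s=r.get_state();print(s['q'])
"
```

```text
t 14.72 tx,ty,tz [  16.5 -345.5  157.4] roll -29.1 alt 150.9
t 14.72 tx,ty,tz [ 122.5 -344.5  155.3] roll -29.1 alt 150.9
[-0.76600021  0.24711831  0.69568175  2.0899667  -0.19305678  0.85145148
 -0.06281314]
```

Request:
send_rows:
  deltas:
    - {"tx": 0,"ty": -20,"tz": 9,"roll": -2}
    - {"tx": 0,"ty": -55,"tz": 25,"roll": -5}
    - {"tx": 0,"ty": -92,"tz": 42,"roll": -8}
    - {"tx": 0,"ty": -130,"tz": 60,"roll": -12}
    - {"tx": 0,"ty": -167,"tz": 76,"roll": -15}
    - {"tx": 0,"ty": -205,"tz": 94,"roll": -19}
    - {"tx": 0,"ty": -242,"tz": 111,"roll": -22}
    - {"tx": 5,"ty": -280,"tz": 128,"roll": -26}
    - {"tx": 10,"ty": -317,"tz": 145,"roll": -29}
    - {"tx": 16,"ty": -345,"tz": 157,"roll": -29}

```text
time_s: 15.55
tool_pos: [0.6178, -0.3382, 0.1223]
tool_rot: [[0.021, -0.392, 0.92], [-0.014, 0.92, 0.392], [-1.0, -0.021, 0.014]]
contact_force: [-0.2, -0.2, 0.7]
gripper_width: 0.685
```

```bash
python3 -c "
from b import *
d([.6176,-.334,.014],113.2-90)
s=r.get_state();print(s['q'])
"
```

```text
t 15.55 tx,ty,tz [108.2   6.2  -0. ] roll -0.1 alt 179.9
[ 0.02771807  0.63679771  0.58239334  1.58234951 -0.39285255  1.01510957
  1.12385291]
```

Request:
send_rows:
  deltas:
    - {"tx": 12,"ty": 5,"tz": 0,"roll": 0}
    - {"tx": 35,"ty": 8,"tz": 0,"roll": 0}
    - {"tx": 60,"ty": 8,"tz": 0,"roll": 0}
    - {"tx": 82,"ty": 8,"tz": 0,"roll": 0}
    - {"tx": 98,"ty": 8,"tz": 0,"roll": 0}
    - {"tx": 106,"ty": 8,"tz": 0,"roll": 0}
    - {"tx": 107,"ty": 8,"tz": 0,"roll": 0}
    - {"tx": 107,"ty": 8,"tz": 0,"roll": 0}
    - {"tx": 107,"ty": 8,"tz": 0,"roll": 0}
    - {"tx": 107,"ty": 8,"tz": 0,"roll": 0}

```text
time_s: 16.38
tool_pos: [0.6182, -0.3332, 0.0172]
tool_rot: [[0.024, -0.392, 0.92], [-0.016, 0.92, 0.392], [-1.0, -0.024, 0.016]]
contact_force: [0.1, -0.3, 0.3]
gripper_width: 0.679
```

Request:
send_rows:
  deltas:
    - {"tx": 0,"ty": 0,"tz": 0,"roll": 0}
    - {"tx": 0,"ty": 0,"tz": 0,"roll": 0}
    - {"tx": 0,"ty": 0,"tz": 0,"roll": 0}
    - {"tx": 0,"ty": 0,"tz": 0,"roll": 0}
    - {"tx": 0,"ty": 0,"tz": 0,"roll": 0}
    - {"tx": 0,"ty": 0,"tz": 0,"roll": 0}
    - {"tx": 0,"ty": 0,"tz": 0,"roll": 0}
    - {"tx": 0,"ty": 0,"tz": 0,"roll": 0}
    - {"tx": 0,"ty": 0,"tz": 0,"roll": 0}
    - {"tx": 0,"ty": 0,"tz": 0,"roll": 0}
  fingers: 20
  force: 40

```text
time_s: 17.22
tool_pos: [0.6196, -0.3341, 0.0191]
tool_rot: [[0.027, -0.391, 0.92], [-0.017, 0.92, 0.392], [-0.999, -0.026, 0.018]]
contact_force: [-0.4, 0.0, 6.6]
gripper_width: 0.457
```

```bash
python3 -c "
from b import *
d(B(.030,-.145,.065),-6.27)
s=r.get_state();print(s['tool_pos'],s['gripper_width']*85.4,np.linalg.norm(s['tool_pos'][:2]-np.array([.593,-.2765])))
"
```

```text
t 17.22 tx,ty,tz [-52.1 286.   76.3] roll 29.4 alt -150.6
[ 0.61964664 -0.3341012   0.01911875] 39.06917178316276 0.06346606457131876
```

Request:
send_rows:
  deltas:
    - {"tx": -20,"ty": 0,"tz": 0,"roll": 0}
    - {"tx": -50,"ty": 3,"tz": 0,"roll": 2}
    - {"tx": -62,"ty": 35,"tz": 9,"roll": 5}
    - {"tx": -62,"ty": 70,"tz": 18,"roll": 9}
    - {"tx": -62,"ty": 107,"tz": 28,"roll": 13}
    - {"tx": -62,"ty": 144,"tz": 38,"roll": 17}
    - {"tx": -60,"ty": 181,"tz": 48,"roll": 21}
    - {"tx": -58,"ty": 218,"tz": 58,"roll": 25}
    - {"tx": -55,"ty": 252,"tz": 67,"roll": 29}
    - {"tx": -53,"ty": 280,"tz": 75,"roll": 29.4}

```text
time_s: 18.05
tool_pos: [0.5758, -0.0423, 0.0649]
tool_rot: [[0.025, 0.11, 0.994], [-0.016, 0.994, -0.11], [-1.0, -0.013, 0.026]]
contact_force: [0.2, 0.3, -2.0]
gripper_width: 0.462
```

```bash
python3 -c "
from b import *
d(B(.030,-.125,.0315),-6.27)
s=r.get_state();print(s['tool_pos'],s['gripper_width']*85.4)
"
```

```text
t 18.05 tx,ty,tz [33.1 22.5 -0.5] roll -0.0 alt 180.0
[ 0.57581802 -0.04226788  0.06490035] 39.43819746922499
```

Request:
send_rows:
  deltas:
    - {"tx": 3,"ty": 10,"tz": 0,"roll": 0}
    - {"tx": 9,"ty": 20,"tz": -0.5,"roll": 0}
    - {"tx": 16,"ty": 22,"tz": -0.5,"roll": 0}
    - {"tx": 22,"ty": 22,"tz": -0.5,"roll": 0}
    - {"tx": 26,"ty": 22,"tz": -0.5,"roll": 0}
    - {"tx": 29,"ty": 22,"tz": -0.5,"roll": 0}
    - {"tx": 31,"ty": 22,"tz": -0.5,"roll": 0}
    - {"tx": 32,"ty": 22,"tz": -0.5,"roll": 0}
    - {"tx": 33,"ty": 22,"tz": -0.5,"roll": 0}
    - {"tx": 33.5,"ty": 22,"tz": -0.5,"roll": 0}

```text
time_s: 18.88
tool_pos: [0.5788, -0.0217, 0.0314]
tool_rot: [[0.025, 0.111, 0.994], [-0.016, 0.994, -0.111], [-1.0, -0.013, 0.026]]
contact_force: [-1.4, -1.6, 2.6]
gripper_width: 0.457
```

```bash
python3 -c "
from b import *
d(B(.030,-.059,.031),-6.27)
s=r.get_state();print(s['tool_pos'],s['contact_force'])
c=cam('scene'); save(c,'p8.png',(250,190,430,325),4)
"
```

```text
t 18.88 tx,ty,tz [-0.5 67.3 -0.3] roll -0.1 alt 179.9
[ 0.57875941 -0.02169823  0.0313659 ] [-1.35569984 -1.6199577   2.55748167]
```

View pics/p8.png

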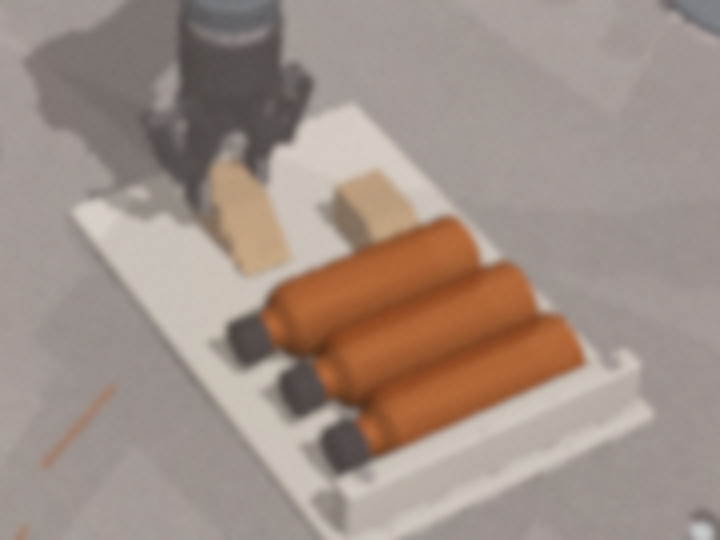

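The near chock stands snug under bottle 3. The second one is on the board, aimed at the cap end of the body. Sliding it in.

Request:
send_rows:
  deltas:
    - {"tx": 0,"ty": 3,"tz": 0,"roll": 0}
    - {"tx": 0,"ty": 8,"tz": 0,"roll": 0}
    - {"tx": 0,"ty": 16,"tz": 0,"roll": 0}
    - {"tx": 0,"ty": 25,"tz": -0.3,"roll": 0}
    - {"tx": 0,"ty": 34,"tz": -0.6,"roll": 0}
    - {"tx": 0,"ty": 42,"tz": -1,"roll": 0}
    - {"tx": 0,"ty": 49,"tz": -1,"roll": 0}
    - {"tx": 0,"ty": 54,"tz": -1,"roll": 0}
    - {"tx": 0,"ty": 57,"tz": -1,"roll": 0}
    - {"tx": 0,"ty": 59,"tz": -1,"roll": 0}

```text
time_s: 19.77
tool_pos: [0.5849, 0.0366, 0.0313]
tool_rot: [[0.026, 0.111, 0.994], [-0.017, 0.994, -0.11], [-1.0, -0.014, 0.028]]
contact_force: [-0.3, -3.2, 6.4]
gripper_width: 0.454
```

Request:
send_rows:
  deltas:
    - {"tx": 0,"ty": 0.5,"tz": 0,"roll": 0}
    - {"tx": 0,"ty": 1,"tz": 0,"roll": 0}
    - {"tx": 0,"ty": 1.5,"tz": 0,"roll": 0}
    - {"tx": 0,"ty": 2,"tz": 0,"roll": 0}
    - {"tx": 0,"ty": 2.5,"tz": 0,"roll": 0}
    - {"tx": 0,"ty": 3,"tz": 0,"roll": 0}
    - {"tx": 0,"ty": 3.5,"tz": 0,"roll": 0}
    - {"tx": 0,"ty": 4,"tz": 0,"roll": 0}
    - {"tx": 0,"ty": 4,"tz": 0,"roll": 0}
    - {"tx": 0,"ty": 4,"tz": 0,"roll": 0}

```text
time_s: 20.6
tool_pos: [0.5854, 0.0405, 0.0313]
tool_rot: [[0.026, 0.111, 0.994], [-0.017, 0.994, -0.11], [-1.0, -0.014, 0.028]]
contact_force: [-1.1, -1.8, 3.6]
gripper_width: 0.459
```

```bash
python3 -c "
from b import *
d(B(.030,-.059,.031),-6.27)
s=r.get_state();print(s['tool_pos'],s['contact_force'])
"
```

```text
t 20.6 tx,ty,tz [ 0.2  4.8 -0.1] roll -0.1 alt 179.9
[0.58542552 0.04048969 0.03130724] [-1.0593295  -1.84738641  3.55172698]
```

Request:
send_rows:
  deltas:
    - {"tx": 0,"ty": 0.5,"tz": 0,"roll": 0}
    - {"tx": 0,"ty": 1,"tz": 0,"roll": 0}
    - {"tx": 0,"ty": 1.5,"tz": 0,"roll": 0}
    - {"tx": 0,"ty": 2,"tz": 0,"roll": 0}
    - {"tx": 0,"ty": 2.5,"tz": 0,"roll": 0}
    - {"tx": 0,"ty": 3,"tz": 0,"roll": 0}
    - {"tx": 0,"ty": 3.5,"tz": 0,"roll": 0}
    - {"tx": 0,"ty": 4,"tz": 0,"roll": 0}
    - {"tx": 0,"ty": 4,"tz": 0,"roll": 0}
    - {"tx": 0,"ty": 4,"tz": 0,"roll": 0}

```text
time_s: 21.43
tool_pos: [0.5858, 0.0434, 0.0312]
tool_rot: [[0.026, 0.111, 0.993], [-0.018, 0.994, -0.111], [-0.999, -0.015, 0.028]]
contact_force: [-0.8, -4.5, 4.8]
gripper_width: 0.458
```

```bash
python3 -c "
from b import *
d(B(.030,-.059,.031),-6.27)
s=r.get_state();print(s['tool_pos'],s['contact_force'])
"
```

```text
t 21.43 tx,ty,tz [ 0.2  1.9 -0.1] roll -0.1 alt 179.9
[0.58575877 0.04337907 0.0312353 ] [-0.82811192 -4.485508    4.8427373 ]
```

Force is just starting to rise, so one more small push.

Request:
send_rows:
  deltas:
    - {"tx": 0,"ty": 0.5,"tz": 0,"roll": 0}
    - {"tx": 0,"ty": 1,"tz": 0,"roll": 0}
    - {"tx": 0,"ty": 1.5,"tz": 0,"roll": 0}
    - {"tx": 0,"ty": 2,"tz": 0,"roll": 0}
    - {"tx": 0,"ty": 2.5,"tz": 0,"roll": 0}
    - {"tx": 0,"ty": 3,"tz": 0,"roll": 0}
    - {"tx": 0,"ty": 3.5,"tz": 0,"roll": 0}
    - {"tx": 0,"ty": 4,"tz": 0,"roll": 0}
    - {"tx": 0,"ty": 4,"tz": 0,"roll": 0}
    - {"tx": 0,"ty": 4,"tz": 0,"roll": 0}

```text
time_s: 22.27
tool_pos: [0.5858, 0.0439, 0.0312]
tool_rot: [[0.026, 0.114, 0.993], [-0.022, 0.993, -0.113], [-0.999, -0.019, 0.028]]
contact_force: [-1.3, -8.2, 5.3]
gripper_width: 0.462
```

```bash
python3 -c "
from b import *
d(B(.030,-.059,.031),-6.27)
s=r.get_state();print(s['tool_pos'],s['contact_force'])
"
```

```text
t 22.27 tx,ty,tz [ 0.2  1.4 -0.1] roll -0.2 alt 179.8
[0.58579208 0.04390857 0.03123502] [-1.33276717 -8.19447139  5.25111406]
```

Jammed snug: 8 N, 0.5 mm of travel. Releasing, lifting and retreating for a full check.

Request:
send_rows:
  deltas:
    - {"tx": 0,"ty": 0,"tz": 0,"roll": 0}
    - {"tx": 0,"ty": 0,"tz": 0,"roll": 0}
    - {"tx": 0,"ty": 0,"tz": 0,"roll": 0}
    - {"tx": 0,"ty": 0,"tz": 0,"roll": 0}
    - {"tx": 0,"ty": 0,"tz": 0,"roll": 0}
    - {"tx": -3,"ty": 0,"tz": 0,"roll": 0}
    - {"tx": -15,"ty": 0,"tz": 0,"roll": 0}
    - {"tx": -40,"ty": 0,"tz": 0,"roll": 0}
    - {"tx": -75,"ty": -10,"tz": 0,"roll": 0}
    - {"tx": -105,"ty": -40,"tz": 0,"roll": 0}
  fingers: 56

```text
time_s: 23.1
tool_pos: [0.5797, 0.0131, 0.1381]
tool_rot: [[0.026, 0.105, 0.994], [-0.019, 0.994, -0.104], [-0.999, -0.016, 0.028]]
contact_force: [0.9, 0.3, 1.1]
gripper_width: 0.653
```

Request:
send_rows:
  deltas:
    - {"tx": -20,"ty": -20,"tz": 0,"roll": 0}
    - {"tx": -40,"ty": -45,"tz": 0,"roll": 0}
    - {"tx": -60,"ty": -75,"tz": 0,"roll": 0}
    - {"tx": -70,"ty": -110,"tz": 0,"roll": 0}
    - {"tx": -70,"ty": -145,"tz": 0,"roll": 0}
    - {"tx": -70,"ty": -180,"tz": 0,"roll": 0}
    - {"tx": -70,"ty": -210,"tz": 0,"roll": 0}
    - {"tx": -70,"ty": -235,"tz": 0,"roll": 0}
    - {"tx": -70,"ty": -250,"tz": 0,"roll": 0}
    - {"tx": -70,"ty": -250,"tz": 0,"roll": 0}

```text
time_s: 23.93
tool_pos: [0.5499, -0.2401, 0.2138]
tool_rot: [[0.028, 0.113, 0.993], [-0.022, 0.993, -0.112], [-0.999, -0.019, 0.03]]
contact_force: [-0.8, -0.6, -0.3]
gripper_width: 0.659
```

```bash
python3 -c "
from b import *
c=cam('top'); rep(c); save(c,'p9.png',(180,180,380,330),4)
h=cv2.cvtColor(np.array(c['image']),cv2.COLOR_RGB2HSV); t=cv2.inRange(h,(12,60,80),(24,170,255))
for k in cnt(t,80):
    P=ray(c,cv2.boxPoints(cv2.minAreaRect(k)),.052)-O; print('tan',cv2.contourArea(k),(np.c_[P@BX,P@BY]*1000).round(1).tolist())
"
```

```text
area 4860.5 corners board mm [[-91.0, 166.0], [89.0, 171.0], [87.0, -9.0], [-92.0, -10.0]]
tan 482.0 [[-77.2, -12.9], [-35.1, -12.8], [-35.4, -82.2], [-77.6, -82.1]]
tan 487.0 [[7.2, -12.8], [51.4, -12.4], [51.4, -82.6], [7.2, -82.6]]
tan 165.5 [[71.3, 90.9], [75.8, 58.5], [-83.9, 34.0], [-88.4, 65.8]]
tan 545.5 [[-81.4, 46.0], [83.3, 47.7], [83.0, -7.1], [-81.6, -7.8]]
```

View pics/p9.png

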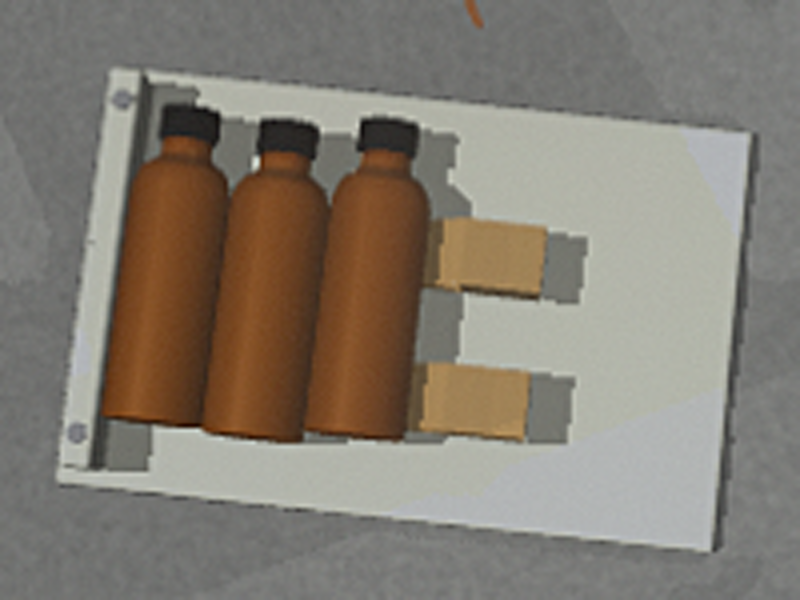

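The picture shows the row tight against the stop, with both chocks in under bottle 3, squarely aligned and one near each end of the body. Handing in.

```bash
python3 -c "
from bench import r
print(r.close_job())"
```

```text
the job is handed in; nothing more can be done
None
```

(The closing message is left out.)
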